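Re-tool the bench creaser and hold its reset

ROBOT

A 6-joint arm with a two-finger parallel gripper is mounted at the origin on the work surface. World frame = base frame: x ahead of the robot, y to its left, z up, the work surface at z = 0. Lengths are in m, angles in rad, forces in N, time in s.
With the tool pointing down it reaches from about 0.275 to 1 m from the base axis. Payload 8.4 kg.
Tool frame: the origin (TCP) lies on the centre line of the jaws, within the pads' length; the fingertips stand 14 mm ahead of it and the grasp point (between the pads) lies 5 mm behind it (ctrl.tips_ahead is the distance from the TCP to the fingertips, in m); z points along the fingers, y is the line along which they close (so a half turn about z gives the same grasp; the last joint's range is limited). The gripper opens to 85 mm and grips with 20 to 120 N. Pads are 22 mm wide; open, the fingers measure 114 mm over their backs; the gripper's body (76 mm by 85 mm) begins 54 mm behind the grasp point. The pads swing forward as they close: fully open they stand 13 mm farther back than shut.
Start: joints at [1.193, 0.353, 1.633, -0, 1.155, -0.002], TCP at [0.229, 0.581, 0.245] pointing down, gripper open.
Joint ranges: [-2.63, 2.63], [-0.92, 2.1], [0.06, 2.66], [-1.3, 4.44], [0, 2.69], [-3.02, 3.02]. Speed limits (rad/s): [2.22, 2.22, 2.79, 3.14, 3.14, 3.14].

INTERFACE

Orientations are given as a rotation vector (axis times angle).
In Python, from rig import sensors, optics, ctrl gives the robot as it stands.
- The arm moves only by the shell command python3 -m crank 'ROWS' [FORCE]. ROWS is a JSON object of lists of equal length, an entry for each row: "dp": the shift along the tool's x, y, z in cm, a list of three; "turn": the turn about the tool's z in degrees; "hand": the opening, from -1 (shut) to 1 (fully open). In form: {"dp": [[x, y, z], ...], "turn": [turn, ...], "hand": [hand, ...]}. A call has exactly 8 rows; each row shifts and turns the commanded pose from where the row before left it, along the tool's axes as they then stand; what a row does not reach is not made up. A row lasts 1/12 s, in which the tool goes at most 41.7 mm and 7.16 degrees, less where a joint would pass 70% of its speed; a pose out of reach is approached as far as the arm can. A call is refused whole if a number of a shift passes 4.17 or a number of a turn 7.16, either way. A call with a gripper value outside its range is refused whole. The fingers move at their own pace and stop on an object; FORCE is the grip in N (left out, the last holds). Time passes only in rows, so rows that do not move let the fingers close, or fill a call up. It gives the time, the measured TCP pose, the force, the opening and the grip force at its end, in the units of the state.
- sensors.get_state(): the state, without advancing time (a new reading comes with each control period).
- optics.snapshot(name): name is "scene" or "side" or "wrist"; returns a dict with "pixels" (384x512x3 uint8, red, green, blue), "intrinsics" (3x3 intrinsics, pixels), "R" (3x3) and "t" (3): a world point X has camera coordinates R X + t; the wrist camera has in their place "hand_eye" (4x4, takes a point from camera to tool coordinates, whose origin is the TCP and whose axes are the flange's). Camera axes: x right, y down, z forward; pixel columns grow to the right and rows downward; lengths in m; the calibration is good to about 2 mm. The wrist camera is an equidistant fisheye: a pixel r from the principal point sees the ray r / f radians off the axis. A picture is of the moment at which its call begins: read the wrist's pose just before it. There is no depth.
- ctrl.hand_in(): hands the job in; it is judged then, once.
The state is a dict: "time": time; "qpos": joint angles; "joint_vel": joint speeds; "tau": joint torques, N m; "eef_pos": TCP position; "ee_rot": TCP orientation; "wrist_force": force on the tool from outside, world axes, zero at the start; "ft_torque": the same for the moment, N m; "grip_width": opening from 0.0 (shut) to 1.0 (fully open); "gripper_force": force on a finger pad.
Only numpy, scipy, OpenCV 4.12 (cv2) and the standard library are available. Lean on these libraries where they do the work, as an engineer would, in place of code of your own. Each camera call takes 0.05 s, during which the arm holds its last target. There are 200 camera calls.

TASK

Fit the creaser's upright arbor: first thread the black spacer down the post until it sits fully home, then thread the brass creasing wheel, flange side down, fully home on top of it, letting go of each. Then take the orange-handled stylus from its stand, reach its pin through the hole in the grey control box and hold the recessed red button down; finish while still gripping the stylus with the button held down. Leave the cutter, glue bottle, ruler and card pack where they are.

Things in the scene. Friction and masses are not known exactly. Their poses are not given: they have to be found in the camera images.
- arbor: fixed arbor on the table: green bolted flange disc (diameter 90, 14 high), dark shoulder disc (diameter 54, its top 20 above the table), and an upright steel post of diameter 15 whose tip is 76 above the table, the top 10 tapering to diameter 6. Origin on the post's axis at table level, z up.
- seat (a point): point on the arbor's post axis at the top of the shoulder, 20 mm above the table: where the underside of the first ring sits.
- spacer: loose black plastic ring, outer diameter 46, bore 20, height 22, about 80 g, lying flat on the table. Origin at the centre of its underside, z up along the bore.
- crease_wheel: loose brass creasing wheel with bore 20: flange of diameter 58, 8 high, at the bottom, and above it a hub of diameter 40, 16 high (24 high in all), about 150 g, lying flat on the table flange down. Origin at the centre of its underside (the flange side), z up along the bore.
- control_box: fixed grey control box 100 x 90 x 55 high with one round hole in the middle of its top, ringed in yellow. Origin at the centre of its underside, z up.
- aperture (a point): centre of the hole's mouth, at the box's top face, 55 mm above the table. The hole is round, vertical, diameter 16; the red button's top lies 19 mm below the mouth.
- reset_button (a joint): travel of the red button (diameter 13.6) down the hole, in m: 0 = up, 0.006 = fully down. It is sprung: it starts to move at about 1.8 N and is fully down at about 6 N, then meets a hard stop; it comes back up when let go.
- stylus: loose reset stylus, about 50 g, standing upright in its stand, tip down: steel pin of diameter 8, 45 long, below a square orange handle 20 x 20 x 68 with a black band; 113 long in all. Origin at the tip of the pin, z up towards the handle (handle from z = 45 to 113), x and y square to the handle's flat sides. In the stand the tip is 10 mm above the table, the handle's foot rests on the stand's top.
- stylus_stand: fixed wooden block 50 x 50 x 55 high with a vertical hole (diameter 12) in the middle in which the stylus pin stands. Origin at the centre of its underside.
- cutter: bystander: loose red box cutter, 125 x 22 x 16, lying on the table, long along its own y. Origin at its middle on the underside.
- glue: bystander: loose white glue bottle with orange cap, diameter 52, 110 high, standing. Origin at the centre of its underside.
- ruler: bystander: loose dark steel ruler, 300 x 32 x 4, lying on the table, long along its own y. Origin at its middle on the underside.
- card_pack: bystander: loose pack of card with a blue top sheet, 110 x 150 x 31, lying on the table, long along its own y. Origin at its middle on the underside.

How it is judged:
On the way, in this order (a step that is already met when the one before it is completed fails the run):
1. the spacer is fully home on the arbor and let go (z of spacer in the frame of seat between -0.0025 and 0.0025 m and horizontal distance between spacer and seat below 0.005 m and angle between spacer's own z axis and vertical below 0.1 rad and contact force between the fingers and spacer below 0.3 N), for 0.2 s.
2. the creasing wheel is fully home on top of the spacer and let go (all of step 1 and z of crease_wheel in the frame of seat between 0.019 and 0.025 m and horizontal distance between crease_wheel and seat below 0.005 m and angle between crease_wheel's own z axis and vertical below 0.1 rad and contact force between the fingers and crease_wheel below 0.3 N), for 0.2 s.
3. the stylus, held in the fingers, holds the button down (value of joint reset_button above 0.0042 m and contact force between stylus and reset_button above 1 N and contact force between the fingers and stylus above 2 N), for 0.3 s.
At the end, for the whole second after the job is handed in: Spacer on the shoulder within 2.5 mm and wheel, flange down, on it within 3 mm (22 mm above the shoulder), both upright, within 5 mm of the axis and let go; the fingers grip the stylus (over 2 N), which pushes the red button (over 1 N) and keeps it more than 4.2 mm of its 6 mm down (all of step 2 and all of step 3); the arm keeps its last pose, push and grip.
It fails at once if the cutter, glue bottle, ruler or card pack is moved by more than 30 mm, or the glue bottle is knocked over (distance of any of cutter, glue, ruler, card_pack from where it was at the start of the episode above 0.03 m or angle between glue's own z axis and vertical above 0.6 rad).
It also fails if it takes over 61 s, if anything falls off the work surface, if the arm or the gripper's body presses on something with over 40 N, if the wrist force passes 120 N, or if a joint passes its speed limit or range.

## Working session

There is one attempt and no reset: what is moved stays moved. The work goes in short steps, Python scripts to look and compute and a shell command to move; the robot and the scene stay as the last step left them, time stands still between calls to the robot, and variables do not carry over. Pictures are saved under pics/ and viewed, at most 10 in all, crops included, and the job is handed in when it is done.

```bash
mkdir -p pics; ls; python3 - <<'E'
from rig import sensors, optics, ctrl
import cv2,pickle,numpy as np
s=sensors.get_state(); print(s); print(ctrl.tips_ahead)
d={}
for n in("scene","side","wrist"):
    p=optics.snapshot(n); d[n]=p; cv2.imwrite(f"pics/{n}0.png",p["pixels"][:,:,::-1])
    print(n,{k:np.round(v,4).tolist() for k,v in p.items() if k!="pixels"})
d["state"]=s
pickle.dump(d,open("p0.pkl","wb"))
a=np.hstack([cv2.resize(d[n]["pixels"],(400,300)) for n in("scene","side")])
E
```

```text
pics
{'time': 0.0, 'qpos': array([ 1.19257563e+00,  3.53623582e-01,  1.63412337e+00, -1.75300473e-06,
        1.15523864e+00, -2.41511146e-03]), 'joint_vel': array([ 2.21770069e-04, -7.38584289e-04, -6.89146495e-04,  2.31851886e-04,
       -4.57591102e-05, -1.09832169e-03]), 'tau': array([ 1.27716172e-03, -6.05256128e+01, -3.42072451e+01, -8.21924050e-05,
        9.31377697e-03, -4.74003940e-06]), 'eef_pos': array([0.22922745, 0.5809497 , 0.24458163]), 'ee_rot': array([-5.86796254e-01, -3.08603698e+00,  2.14881531e-03]), 'wrist_force': array([0.25187321, 0.00375722, 0.20757884]), 'ft_torque': array([ 0.02270864,  0.02605434, -0.04209693]), 'gripper_force': 0.0, 'grip_width': 0.9991024350187977}
0.014
scene {'intrinsics': [[402.0939, 0.0, 254.4034], [0.0, 402.0939, 200.6906], [0.0, 0.0, 1.0]], 'R': [[-0.6842, 0.7293, 0.0052], [0.555, 0.5253, -0.645], [-0.4731, -0.4383, -0.7642]], 't': [0.4126, -0.2859, 1.5463]}
side {'intrinsics': [[428.488, 0.0, 256.1937], [0.0, 428.488, 198.281], [0.0, 0.0, 1.0]], 'R': [[-0.9541, -0.2986, 0.0216], [-0.1865, 0.5363, -0.8231], [0.2342, -0.7894, -0.5674]], 't': [0.5788, 0.1658, 1.0293]}
wrist {'intrinsics': [[297.3186, 0.0, 257.8529], [0.0, 297.3186, 198.2944], [0.0, 0.0, 1.0]], 'hand_eye': [[0.0012, -0.9559, -0.2936, 0.0756], [1.0, 0.0011, 0.0005, -0.0005], [-0.0001, -0.2936, 0.9559, -0.1286], [0.0, 0.0, 0.0, 1.0]]}
```

View pics/scene0.png

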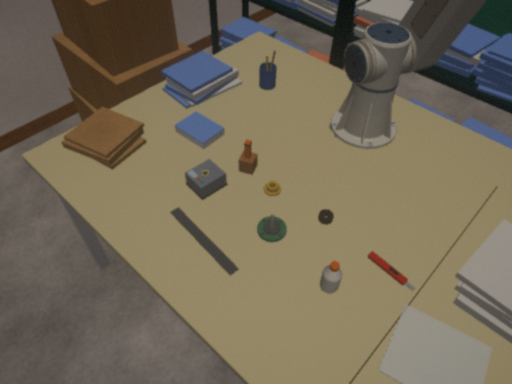

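View pics/side0.png

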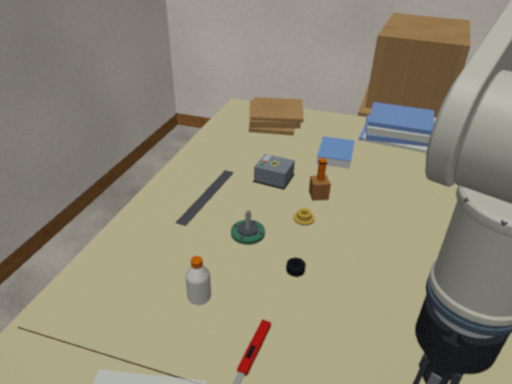

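View pics/wrist0.png

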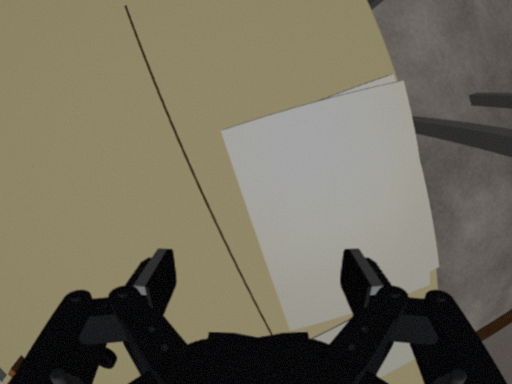

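The scene view shows the arbor at about (272,228), spacer (326,216), wheel (272,187), box hole (205,173) and stylus (248,152). The side view has them at (248,230), (296,267), (304,215), (274,163) and (321,175). The wrist sees only paper. Next I'll triangulate from the two fixed views.

```bash
cat > h.py <<'E'
import numpy as np, cv2, pickle
from scipy.spatial.transform import Rotation as Ro
def ray(p,uv,st=None):
    K=p["intrinsics"]; x=(np.array(uv,float)-K[:2,2])/K[0,0]
    if "R" in p:
        d=p["R"].T@np.r_[x,1]; o=-p["R"].T@p["t"]
    else:
        r=np.linalg.norm(x)+1e-12; d=np.r_[np.sin(r)*x/r,np.cos(r)]
        H=np.array(p["hand_eye"]); W=Ro.from_rotvec(st["ee_rot"]).as_matrix()
        d=W@H[:3,:3]@d; o=W@H[:3,3]+st["eef_pos"]
    return o,d/np.linalg.norm(d)
def plane(p,uv,z,st=None):
    o,d=ray(p,uv,st); return o+d*(z-o[2])/d[2]
def tri(rs):
    A=sum(np.eye(3)-np.outer(d,d) for o,d in rs); b=sum((np.eye(3)-np.outer(d,d))@o for o,d in rs)
    X=np.linalg.solve(A,b); return X,max(np.linalg.norm(np.cross(d,X-o)) for o,d in rs)
def proj(p,X,st=None):
    K=p["intrinsics"]
    if "R" in p: c=p["R"]@X+p["t"]; return K[:2,2]+K[0,0]*c[:2]/c[2]
    H=np.array(p["hand_eye"]); W=Ro.from_rotvec(st["ee_rot"]).as_matrix()
    c=H[:3,:3].T@(W.T@(np.array(X)-st["eef_pos"])-H[:3,3]); n=np.hypot(*c[:2])
    return K[:2,2]+K[0,0]*np.arctan2(n,c[2])*c[:2]/n
def totool(st,X):  # cm in tool axes from TCP to X
    return Ro.from_rotvec(st["ee_rot"]).as_matrix().T@(np.array(X)-st["eef_pos"])*100
def blob(img,uv,f,rad=25):
    """largest blob near uv in HSV/mask function f; returns centroid, bbox, area, mask"""
    hsv=cv2.cvtColor(img,cv2.COLOR_RGB2HSV).astype(int); m=f(hsv[...,0],hsv[...,1],hsv[...,2]).astype(np.uint8)
    w=np.zeros_like(m); cv2.circle(w,(int(uv[0]),int(uv[1])),rad,1,-1); m&=w
    n,l,s,c=cv2.connectedComponentsWithStats(m); i=1+np.argmax(s[1:,4]); return c[i],s[i],(l==i).astype(np.uint8)
E
python3 - <<'E'
from h import *
d=pickle.load(open("p0.pkl","rb"))
F={"spacer":((326,216),(296,267),lambda h,s,v:v<50,14),
"wheel":((272,187),(304,215),lambda h,s,v:(s>150)&(v>90)&(h>15)&(h<35),16),
"green":((272,228),(248,230),lambda h,s,v:(s>90)&(h>50)&(h<95),25),
"stylus":((248,147),(321,168),lambda h,s,v:(h<14)&(s>180)&(v>100),14),
"yring":((205,173),(275,163),lambda h,s,v:(s>110)&(v>80)&(h>18)&(h<35),8)}
for k,(a,b,f,r) in F.items():
    o=[]
    for n,uv in(("scene",a),("side",b)):
        try:
            c,s,m=blob(d[n]["pixels"],uv,f,r); o.append(ray(d[n],c)); print(k,n,c.round(1),s)
        except Exception as e: print(k,n,e,d[n]["pixels"][uv[1]-2:uv[1]+3:2,uv[0]-4:uv[0]+5:2].tolist())
    if len(o)==2: X,e=tri(o); print("   ",X.round(4),round(e,4))
for n in("scene","side"):
    im=d[n]["pixels"]; x,y,w=((180,120,170),(180,140,170))[0 if n=="scene" else 1]
    cv2.imwrite(f"pics/c_{n}.png",cv2.resize(im[y:y+130,x:x+w,::-1],None,fx=4,fy=4,interpolation=cv2.INTER_CUBIC))
E
```

```text
spacer scene [321. 219.] [321 219   1   1   1]
spacer side [295.2 266.8] [287 259  18  17 252]
    [ 0.4631  0.1547 -0.0032] 0.003
wheel scene [272.  188.2] [265 182  15  13 150]
wheel side [303.7 216.7] [295 209  18  15 210]
    [ 0.4825 -0.0338  0.0089] 0.0003
green scene attempt to get argmax of an empty sequence [[[68, 65, 59], [74, 71, 62], [79, 74, 68], [70, 65, 57], [67, 65, 58]], [[67, 65, 59], [68, 63, 56], [70, 67, 60], [70, 68, 62], [67, 64, 58]], [[67, 63, 57], [69, 67, 61], [69, 65, 59], [67, 63, 59], [66, 64, 58]]]
green side [247.7 235.1] [232 222  32  22 280]
stylus scene [247.5 142.3] [246 141   4   4  14]
stylus side [319.9 166.8] [319 165   3   5   8]
    [ 0.4657 -0.16    0.1083] 0.0093
yring scene [207.6 172.2] [207 171   2   4   5]
yring side [271.5 163.5] [271 163   2   2   2]
    [ 0.6175 -0.192   0.0671] 0.0039
```

```bash
python3 -m crank '{"dp": [[0,0,-2],[0,0,-3],[0,0,-3],[-1,-4,0],[-1,-4,0],[-1,-4,0],[-1,-4,0],[-1,-4,0]], "turn": [-7.1,-7.1,-7.1,0,0,0,0,0], "hand": [1,1,1,1,1,1,1,1]}' && python3 -m crank '{"dp": [[-1,-4,0],[-1,-4,0],[-1,-4,0],[-1,-4,0],[-2,-3.5,0],[-2,-3.5,0],[-2,-3,0],[-2,-2,0]], "turn": [0,0,0,0,0,0,0,0], "hand": [1,1,1,1,1,1,1,1]}'
cat > snap.py <<'E'
import sys
from rig import sensors, optics
from h import *
def snap(tag,n="wrist",save=True):
    st=sensors.get_state(); p=optics.snapshot(n); pickle.dump((st,p),open(f"{tag}.pkl","wb"))
    if save: cv2.imwrite(f"pics/{tag}.png",p["pixels"][:,:,::-1])
    return st,p
if __name__=="__main__":
    st,p=snap(sys.argv[1]); print(st["time"],st["eef_pos"].round(4),st["ee_rot"].round(4),st["joint_vel"].round(3),st["qpos"].round(2))
E
python3 snap.py w1
```

```text
time: 0.82
eef_pos: [0.2784, 0.3793, 0.325]
ee_rot: [-0.005, -3.142, 0.0]
wrist_force: [1.0, -0.0, -0.0]
grip_width: 1.0
gripper_force: 0.0
time: 1.48
eef_pos: [0.3977, 0.0979, 0.3255]
ee_rot: [0.008, 3.141, -0.001]
wrist_force: [0.6, 1.9, -0.8]
grip_width: 0.997
gripper_force: 0.0
1.4833 [0.3977 0.0979 0.3255] [ 8.200e-03  3.141e+00 -7.000e-04] [-0.707  0.324 -0.289  0.016 -0.041 -0.686] [ 0.24 -0.08  1.96 -0.    1.26 -1.33]
```

View pics/w1.png

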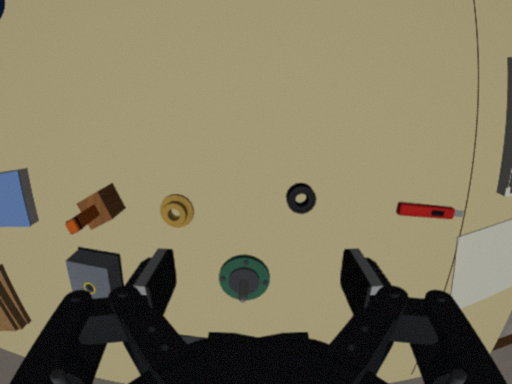

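The wrist view shows the spacer at (301,198), wheel (177,211), arbor flange (244,277) with its post tip near (243,298), stand top (100,207), stylus top (73,226) and box hole (90,288). The cutter and ruler are well clear. I'll take two views at rest for parallax.

```bash
python3 -m crank '{"dp": [[0,0,0],[0,0,0],[0,0,0],[0,0,0],[0,0,0],[0,0,0],[0,0,0],[0,0,0]], "turn": [0,0,0,0,0,0,0,0], "hand": [1,1,1,1,1,1,1,1]}'; python3 snap.py w2;  python3 -m crank '{"dp": [[0.5,-4,0],[0.5,-4,0],[0.5,-4,0],[0.5,-3,0],[0,-1,0],[0,0,0],[0,0,0],[0,0,0]], "turn": [0,0,0,0,0,0,0,0], "hand": [1,1,1,1,1,1,1,1]}'; python3 snap.py w3
cat > meas.py <<'E'
from h import *
F={"spacer":(np.r_[.463,.155,.011],lambda h,s,v:v<45,30),
"wheel":(np.r_[.4825,-.034,.010],lambda h,s,v:(s>130)&(v>80)&(h>14)&(h<35),30),
"green":(np.r_[.57,.05,.014],lambda h,s,v:(s>60)&(h>50)&(h<95),45)}
V=[pickle.load(open(f"{t}.pkl","rb")) for t in("w2","w3")]
for k,(X0,f,r) in F.items():
    o=[]
    for st,p in V:
        uv=proj(p,X0,st)
        try: c,s,m=blob(p["pixels"],uv,f,r); (ec,ax,an)=cv2.fitEllipse(max(cv2.findContours(m,0,1)[0],key=len)); o.append(ray(p,ec,st)); print(k,uv.round(),c.round(1),np.round(ec,1),np.round(ax,1),s)
        except Exception as e: print(k,uv,e)
    if len(o)==2: X,e=tri(o); print("   ",X.round(4),round(e,4))
E
python3 meas.py; python3 -c "
import cv2,numpy as np
a=cv2.imread('pics/w2.png');b=cv2.imread('pics/w3.png')
cv2.imwrite('pics/w23.png',np.vstack([cv2.resize(a[150:340,0:400],(800,380))[:300],cv2.resize(b[150:300,40:440],(800,300))]))"
```

```text
time: 2.2
eef_pos: [0.3973, 0.101, 0.3254]
ee_rot: [0.005, 3.141, 0.0]
wrist_force: [0.4, 0.0, -0.8]
grip_width: 0.996
gripper_force: 0.0
2.2 [0.3973 0.101  0.3254] [5.1000e-03 3.1414e+00 1.0000e-04] [-0.006 -0.001 -0.003  0.002 -0.    -0.   ] [ 0.25 -0.08  1.96  0.    1.26 -1.32]
time: 2.92
eef_pos: [0.3769, -0.0586, 0.3253]
ee_rot: [-0.006, -3.142, -0.001]
wrist_force: [0.7, -0.4, 0.2]
grip_width: 1.001
gripper_force: 0.0
2.9167 [ 0.3769 -0.0586  0.3253] [-6.5000e-03 -3.1415e+00 -7.0000e-04] [ 0.018  0.001  0.001 -0.001 -0.003 -0.003] [-0.16 -0.13  2.    0.    1.27 -1.73]
spacer [292. 201.] [298.3 198.2] [298.3 198.2] [26.5 28.2] [285 184  28  29 513]
spacer [384. 212.] [389.8 209.2] [389.7 209.2] [24.3 25.8] [377 196  26  27 475]
    [0.4576 0.1644 0.0107] 0.0002
wheel [175. 213.] [174.6 210.4] [174.5 210.6] [30.1 32.8] [159 195  32  32 679]
wheel [273. 225.] [271.3 222. ] [271.4 222.4] [31.3 33.2] [255 207  34  32 723]
    [ 0.481  -0.0368  0.0032] 0.0001
green [228. 262.] [242.1 274.6] [241.8 277.6] [40.5 45.5] [218 256  49  44 967]
green [320. 271.] [321.9 281.7] [326.6 284.8] [35.  40.4] [307 265  40  41 628]
    [ 0.6166  0.0712 -0.0117] 0.0003
```

View pics/w23.png

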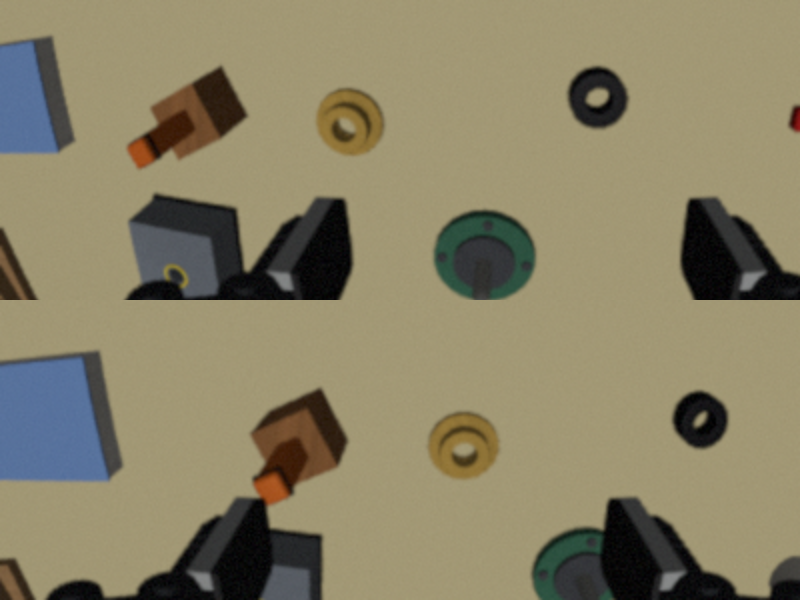

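```bash
python3 -m crank '{"dp": [[0,3,2],[0,3,2],[0,2,2],[0,1,1],[0,0,0],[0,0,0],[0,0,0],[0,0,0]], "turn": [0,0,0,0,0,0,0,0], "hand": [1,1,1,1,1,1,1,1]}' && python3 snap.py w4; cat > arb.py <<'E'
from h import *
V=[pickle.load(open(f"{t}.pkl","rb")) for t in("w2","w4")]
g=lambda h,s,v:(s>60)&(h>50)&(h<95)
os=[]
for st,p in V:
    c,s,m=blob(p["pixels"],proj(p,[.585,.06,.014],st),g,60)
    cn=max(cv2.findContours(m,cv2.RETR_EXTERNAL,1)[0],key=len)[:,0].astype(float)
    cn=cv2.convexHull(cn.astype(np.float32))[:,0]
    # outline points on plane z=14 mm -> circle of known look
    P=np.array([plane(p,q,.014,st)[:2] for q in cn]); A=np.c_[2*P,np.ones(len(P))]; 
    for it in range(3):
        a=np.linalg.lstsq(A,(P**2).sum(1),rcond=None)[0]; r=np.sqrt(a[2]+a[:2]@a[:2]); e=np.hypot(*(P-a[:2]).T)-r; k=abs(e)<.0025; P,A=P[k],A[k]
    print("circle",a[:2].round(4),"r",r.round(4),len(P),s)
E
python3 arb.py; python3 meas.py >/dev/null; python3 - <<'E'
import cv2;a=cv2.imread('pics/w4.png');cv2.imwrite('pics/w4c.png',cv2.resize(a[120:384],None,fx=1.5,fy=1.5))
E
```

```text
time: 3.63
eef_pos: [0.3778, 0.0306, 0.2561]
ee_rot: [0.006, 3.14, -0.0]
wrist_force: [-0.2, 0.3, -0.2]
grip_width: 0.997
gripper_force: 0.0
3.6333 [0.3778 0.0306 0.2561] [ 6.3000e-03  3.1401e+00 -1.0000e-04] [-0.01  -0.003  0.002 -0.    -0.005  0.001] [ 0.08 -0.06  2.1  -0.    1.1  -1.49]
circle [0.6025 0.0726] r 0.0442 25 [218 256  49  44 970]
circle [0.6014 0.0714] r 0.0449 29 [ 258  287   55   46 1118]
```

View pics/w4c.png

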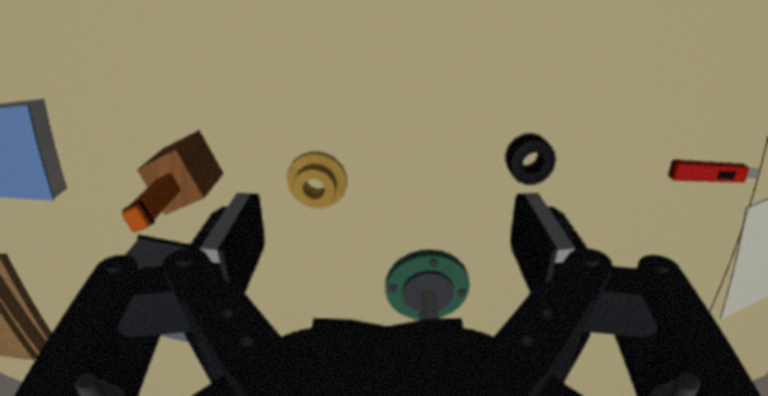

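The crop from w4 shows the arbor unobstructed. In both views it sits at (0.602, 0.072), with a flange radius of 44–45 mm at z=14 mm as it should. Now I'll go over the spacer.

```bash
python3 -m crank '{"dp": [[-1.2,2.2,2.5],[-1.2,2.2,2.5],[-1.2,2.2,2.5],[-1.2,2.2,2.5],[-1.2,2.2,2.5],[-1,1.4,2],[-1,1,1],[0,0,0]], "turn": [0,0,0,0,0,0,0,0], "hand": [1,1,1,1,1,1,1,1]}' && python3 snap.py w5; python3 - <<'E'
from h import *
st,p=pickle.load(open("w5.pkl","rb")); im=p["pixels"]
V=[pickle.load(open(f"{t}.pkl","rb")) for t in("w2","w3","w4","w5")]
o=[]
for s_,q in V:
    c,s,m=blob(q["pixels"],proj(q,[.4576,.1644,.011],s_),lambda h,s,v:v<45,22 if s_ is not st else 50)
    ec,ax,_=cv2.fitEllipse(cv2.convexHull(max(cv2.findContours(m,0,1)[0],key=len))); print(np.round(ec,1),np.round(ax,1),s,plane(q,ec,.011,s_).round(4)); o.append(ray(q,ec,s_))
print(tri(o[:3]),tri(o),totool(st,[.4576,.1644,.017]))
# cross-check arbor in fixed views
d=pickle.load(open("p0.pkl","rb"))
for n in("scene","side"): print(n,proj(d[n],np.r_[.602,.072,.076]),proj(d[n],np.r_[.602,.072,.014]))
E
```

```text
time: 4.35
eef_pos: [0.4591, 0.1654, 0.0988]
ee_rot: [-0.006, -3.141, 0.0]
wrist_force: [-0.7, -0.4, 1.5]
grip_width: 1.0
gripper_force: 0.0
4.35 [0.4591 0.1654 0.0988] [-6.000e-03 -3.141e+00  1.000e-04] [-0.021 -0.065  0.032 -0.009  0.05  -0.025] [ 0.34  0.35  2.04  0.    0.75 -1.22]
[298.3 198.2] [27.  28.8] [285 184  28  29 513] [0.4577 0.1644 0.011 ]
[389.6 209.3] [25.1 26.3] [377 196  26  27 475] [0.4574 0.1641 0.011 ]
[353.1 225.5] [30.9 32.3] [338 210  32  32 716] [0.4577 0.1644 0.011 ]
[256. 207.] [43.8 43.8] [ 234  185   45   45 1147] [0.4568 0.1638 0.011 ]
(array([0.45776886, 0.16443408, 0.01055545]), np.float64(0.0002505080684752168)) (array([0.45720533, 0.16402442, 0.01155901]), np.float64(0.0006016486844003834)) [ 0.14475913 -0.09754139  8.17520421]
scene [272.8190469  213.38741688] [271.99627013 226.08111703]
side [250.01239232 210.13355351] [249.69059404 229.53748524]
```

```bash
python3 -m crank '{"dp": [[0.15,-0.1,2],[0,0,3],[0,0,2],[0,0,1.1],[0,0,0],[0,0,0],[0,0,0],[0,0,0]], "turn": [0,0,0,0,0,0,0,0], "hand": [1,1,1,1,1,1,-1,-1]}' 40 && python3 -m crank '{"dp": [[0,0,0],[0,0,0],[0,0,0],[0,0,0],[0,0,0],[0,0,0],[0,0,0],[0,0,0]], "turn": [0,0,0,0,0,0,0,0], "hand": [-1,-1,-1,-1,-1,-1,-1,-1]}'
```

```text
time: 5.07
eef_pos: [0.4572, 0.1636, 0.0207]
ee_rot: [0.007, 3.139, 0.001]
wrist_force: [-0.3, 0.2, 0.8]
grip_width: 0.751
gripper_force: 0.0
time: 5.73
eef_pos: [0.4569, 0.1637, 0.0206]
ee_rot: [0.006, 3.14, 0.001]
wrist_force: [-2.1, -1.5, 13.4]
grip_width: 0.525
gripper_force: 38.7
```

```bash
python3 -m crank '{"dp": [[0,0,-2],[0,0,-3],[0,0,-3],[0,0,-3],[-2,-1.2,-1],[-3,-1.8,0],[-3,-2,0],[-3,-2,0]], "turn": [0,0,0,0,0,0,0,0], "hand": [-1,-1,-1,-1,-1,-1,-1,-1]}' && python3 -m crank '{"dp": [[-2.5,-1.5,0],[-1,-0.7,0],[0,0,0],[0,0,0],[0,0,0],[0,0,0],[0,0,0],[0,0,0]], "turn": [0,0,0,0,0,0,0,0], "hand": [-1,-1,-1,-1,-1,-1,-1,-1]}'; python3 snap.py w6;  python3 - <<'E'
from snap import *
s,p=snap("sc6","scene"); s,q=snap("sd6","side")
a=cv2.imread("pics/w6.png"); b=p["pixels"][150:250,210:330,::-1]; c=q["pixels"][150:250,190:310,::-1]
cv2.imwrite("pics/m6.png",np.vstack([cv2.resize(a[150:384,80:432],(800,300),interpolation=2)[:, :],np.hstack([cv2.resize(b,(400,300)),cv2.resize(c,(400,300))])]))
E
```

```text
time: 6.4
eef_pos: [0.5673, 0.0924, 0.1405]
ee_rot: [0.005, 3.14, 0.0]
wrist_force: [0.8, 0.9, -1.8]
grip_width: 0.519
gripper_force: 41.4
time: 7.07
eef_pos: [0.6002, 0.0715, 0.1394]
ee_rot: [-0.005, -3.141, -0.0]
wrist_force: [0.3, -0.8, -0.5]
grip_width: 0.521
gripper_force: 41.4
7.0667 [0.6002 0.0715 0.1394] [-4.9000e-03 -3.1414e+00 -1.0000e-04] [-0.002  0.004 -0.005 -0.     0.001 -0.   ] [ 0.12  0.44  1.77  0.    0.94 -1.45]
```

View pics/m6.png

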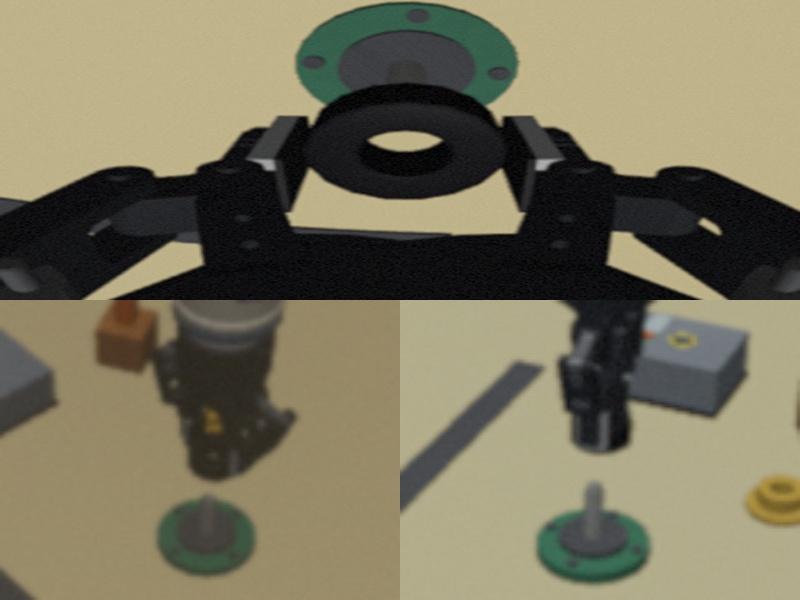

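The spacer hangs level in the jaws right over the post in all three views: bore at crop (405,155), flange at (407,65). A quick numeric check of the offset before threading.

```bash
python3 - <<'E'
from h import *
st,p=pickle.load(open("w6.pkl","rb"))
zt=st["eef_pos"][2]-.0206+.022
print("bore",plane(p,(258.2,270.9),zt,st).round(4))
c,s,m=blob(p["pixels"],proj(p,[.602,.072,.014],st),lambda h,s,v:(s>60)&(h>50)&(h<95),80)
cn=cv2.convexHull(max(cv2.findContours(m,0,1)[0],key=len).astype(np.float32))[:,0]; cn=cn[cn[:,1]<s[1]+.75*s[3]]
P=np.array([plane(p,q,.014,st)[:2] for q in cn])
for i in range(3):
    A=np.c_[2*P,np.ones(len(P))];a=np.linalg.lstsq(A,(P**2).sum(1),rcond=None)[0]; r=np.sqrt(a[2]+a[:2]@a[:2]); e=np.hypot(*(P-a[:2]).T)-r; P=P[abs(e)<.002]
print("arbor",a[:2].round(4),r.round(4),len(P)); print(totool(st,[*a[:2],0]))
# spacer outline ends along y: black ring left/right
E
```

```text
bore [0.6011 0.0715 0.1408]
arbor [0.6045 0.0721] 0.0434 24
[-0.43036146  0.05681692 13.94290709]
```

```bash
python3 - <<'E'
from h import *
g=lambda h,s,v:(s>60)&(h>50)&(h<100)
for t in("sc6","sd6"):
    st,p=pickle.load(open(f"{t}.pkl","rb"))
    hs=cv2.cvtColor(p["pixels"],cv2.COLOR_RGB2HSV); print(hs[235:242:3,(272 if t=="sc6" else 248)])
    g2=g if t=="sd6" else (lambda h,s,v:(h>38)&(h<100)&(v>25))
    c,s,m=blob(p["pixels"],proj(p,np.r_[.604,.072,.014]),g2,24)
    cn=cv2.convexHull(max(cv2.findContours(m,0,1)[0],key=len).astype(np.float32))[:,0]
    P=np.array([plane(p,q,.014)[:2] for q in cn])
    for i in range(4):
        A=np.c_[2*P,np.ones(len(P))];a=np.linalg.lstsq(A,(P**2).sum(1),rcond=None)[0]; r=np.sqrt(a[2]+a[:2]@a[:2]); e=np.hypot(*(P-a[:2]).T)-r; P=P[abs(e)<.004]
    print(t,s,a[:2].round(4),r.round(4),len(P))
r=[]
for t,uv in(("sc6",(272.7,215)),("sd6",(247.9,211.7))):
    st,p=pickle.load(open(f"{t}.pkl","rb")); r.append(ray(p,uv)); print(plane(p,uv,.074))
print(tri(r))
E
```

```text
[[60 56 82]
 [64 70 87]
 [33 57 80]]
sc6 [257 217  29  25 352] [0.6095 0.0761] 0.0443 20
[[ 90  36  57]
 [ 76 118 112]
 [ 76 120  89]]
sd6 [232 221  32  23 366] [0.6048 0.0808] 0.0451 16
[0.60548194 0.07472319 0.074     ]
[0.60574989 0.07739835 0.074     ]
(array([0.60582942, 0.07521638, 0.07329964]), np.float64(0.0009042490310800884))
```

```bash
python3 -m crank '{"dp": [[-0.33,0.1,1],[0,0,1],[0,0,1],[0,0,0.3],[0,0,0],[0,0,0],[0,0,0],[0,0,0]], "turn": [0,0,0,0,0,0,0,0], "hand": [-1,-1,-1,-1,-1,-1,-1,-1]}'; python3 snap.py w7;  python3 - <<'E'
from snap import *
s,p=snap("sc7","scene"); s,q=snap("sd7","side")
a=cv2.imread("pics/w7.png"); b=p["pixels"][180:250,225:321,::-1]; c=q["pixels"][180:250,200:296,::-1]
cv2.imwrite("pics/m7.png",np.vstack([cv2.resize(a[170:350,150:366],(800,300),interpolation=2)[:, :],np.hstack([cv2.resize(b,(400,300)),cv2.resize(c,(400,300))])]))
E
```

```text
time: 7.88
eef_pos: [0.6045, 0.0719, 0.1067]
ee_rot: [0.006, 3.141, 0.0]
wrist_force: [0.2, -0.0, -0.3]
grip_width: 0.519
gripper_force: 41.4
7.8833 [0.6045 0.0719 0.1067] [6.4000e-03 3.1408e+00 1.0000e-04] [-0.    -0.002  0.001  0.001 -0.    -0.001] [ 0.12  0.49  1.78 -0.    0.88 -1.45]
```

View pics/m7.png

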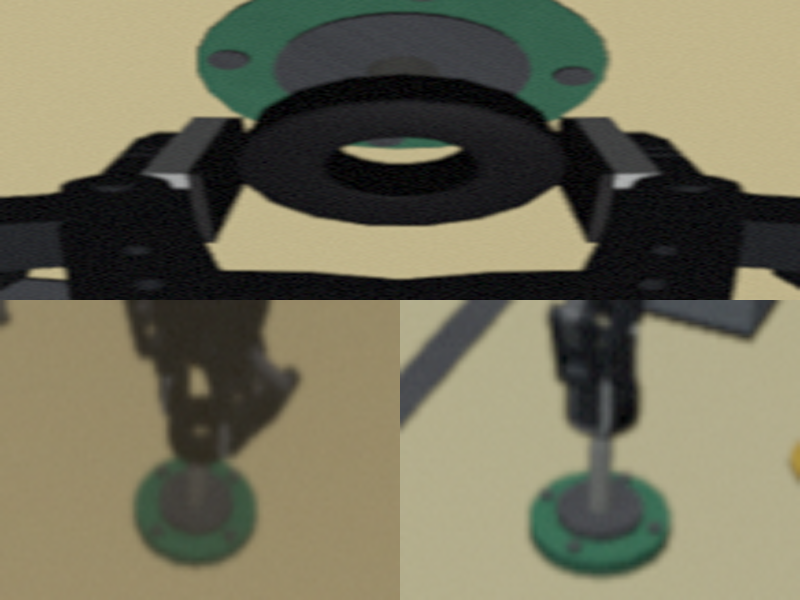

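Both side views show the spacer's foot (about (602,430) and (200,460)) centred on the post to within about 1 mm. Lowering it past the taper.

```bash
python3 -m crank '{"dp": [[0,0,0.6],[0,0,0.6],[0,0,0.6],[0,0,0.6],[0,0,0.6],[0,0,0.6],[0,0,0],[0,0,0]], "turn": [0,0,0,0,0,0,0,0], "hand": [-1,-1,-1,-1,-1,-1,-1,-1]}'
```

```text
time: 8.7
eef_pos: [0.6038, 0.0718, 0.0697]
ee_rot: [-0.006, -3.141, 0.0]
wrist_force: [-0.7, -0.4, -1.0]
grip_width: 0.519
gripper_force: 41.4
```

```bash
python3 -m crank '{"dp": [[0,0,0.6],[0,0,0.6],[0,0,0.6],[0,0,0.5],[0,0,0.4],[0,0,0.2],[0,0,0],[0,0,0]], "turn": [0,0,0,0,0,0,0,0], "hand": [-1,-1,-1,-1,-1,-1,-1,-1]}'
```

```text
time: 9.37
eef_pos: [0.6042, 0.0719, 0.0412]
ee_rot: [0.006, 3.142, -0.0]
wrist_force: [-0.3, -0.7, -0.8]
grip_width: 0.52
gripper_force: 41.4
```

```bash
python3 -m crank '{"dp": [[0,0,0.1],[0,0,0],[0,0,0],[0,0,0],[0,0,0],[0,0,0],[0,0,0],[0,0,0]], "turn": [0,0,0,0,0,0,0,0], "hand": [-1,-1,-1,1,1,1,1,1]}' && python3 -m crank '{"dp": [[0,0,-1],[0,0,-3],[0,0,-3],[0,0,-3],[0,0,-2],[3,-2,0],[2,-2,0],[0,0,0]], "turn": [0,0,0,0,0,0,0,0], "hand": [1,1,1,1,1,1,1,1]}'; python3 snap.py w8;  python3 - <<'E'
from snap import *
s,p=snap("sc8","scene"); s,q=snap("sd8","side")
a=cv2.imread("pics/w8.png"); b=p["pixels"][180:250,225:321,::-1]; c=q["pixels"][180:250,200:296,::-1]
cv2.imwrite("pics/m8.png",np.vstack([cv2.resize(a[150:350,100:420],(800,300),interpolation=2)[:, :],np.hstack([cv2.resize(b,(400,300)),cv2.resize(c,(400,300))])]))
E
```

```text
time: 10.03
eef_pos: [0.6041, 0.0719, 0.0402]
ee_rot: [-0.006, -3.141, 0.0]
wrist_force: [0.8, -0.5, 0.9]
grip_width: 1.001
gripper_force: 0.0
time: 10.7
eef_pos: [0.5501, 0.0299, 0.161]
ee_rot: [-0.007, -3.139, 0.002]
wrist_force: [-0.0, 0.4, -0.7]
grip_width: 1.0
gripper_force: 0.0
10.7 [0.5501 0.0299 0.161 ] [-6.9000e-03 -3.1389e+00  1.7000e-03] [ 0.027  0.043 -0.074  0.022 -0.012  0.048] [ 0.05  0.34  1.87 -0.    0.94 -1.51]
```

View pics/m8.png

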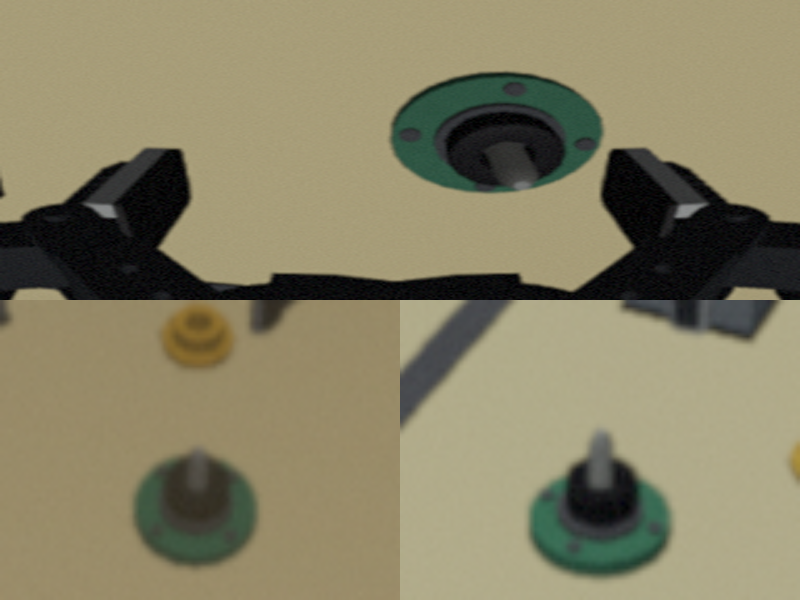

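The spacer sits home on the shoulder in all views, flat against the dark disc at (500,140), and has been let go. Next, over the wheel.

```bash
python3 -m crank '{"dp": [[1.5,-1.5,1],[1.5,-1.5,1],[1.5,-1.5,1],[1.4,-1.4,1],[1,-0.8,1],[0,0,1],[0,0,0],[0,0,0]], "turn": [0,0,0,0,0,0,0,0], "hand": [1,1,1,1,1,1,1,1]}' && python3 snap.py w9;  python3 - <<'E'
from h import *
f=lambda h,s,v:(s>110)&(v>60)&(h>12)&(h<38)
for t,R in(("w2",28),("w3",28),("w4",28),("w9",70)):
    st,p=pickle.load(open(f"{t}.pkl","rb"))
    c,s,m=blob(p["pixels"],proj(p,[.481,-.037,.01],st),f,R)
    cn=cv2.convexHull(max(cv2.findContours(m,0,1)[0],key=len).astype(np.float32))[:,0]
    P=np.array([plane(p,q,.008,st)[:2] for q in cn])
    for i in range(4):
        A=np.c_[2*P,np.ones(len(P))];a=np.linalg.lstsq(A,(P**2).sum(1),rcond=None)[0]; r=np.sqrt(a[2]+a[:2]@a[:2]); e=np.hypot(*(P-a[:2]).T)-r; P=P[abs(e)<.002]
    print(t,c.round(1),s,a[:2].round(4),r.round(4),len(P))
print(totool(st,[*a[:2],.026]))
E
```

```text
time: 11.52
eef_pos: [0.4858, -0.0341, 0.1001]
ee_rot: [0.006, 3.141, 0.0]
wrist_force: [-0.1, 0.3, 0.6]
grip_width: 0.999
gripper_force: 0.0
11.5167 [ 0.4858 -0.0341  0.1001] [6.1000e-03 3.1414e+00 3.0000e-04] [ 0.005 -0.011 -0.013 -0.003  0.007 -0.003] [-0.07  0.34  2.04  0.    0.75 -1.64]
w2 [174.4 210.6] [158 195  34  33 804] [ 0.4801 -0.036 ] 0.0284 24
w3 [271.3 222.4] [254 206  35  34 841] [ 0.4797 -0.037 ] 0.0283 25
w4 [210.8 239.6] [ 191  222   40   37 1088] [ 0.4799 -0.0363] 0.0285 28
w9 [254.3 199.6] [ 218  165   73   70 3606] [ 0.4803 -0.037 ] 0.0283 29
[ 0.5543295  -0.28792136  7.41308872]
```

```bash
python3 -m crank '{"dp": [[0.56,-0.27,2],[0,0,2.5],[0,0,2],[0,0,1.1],[0,0,0],[0,0,0],[0,0,0],[0,0,0]], "turn": [0,0,0,0,0,0,0,0], "hand": [1,1,1,1,1,1,-1,-1]}' 50 && python3 -m crank '{"dp": [[0,0,0],[0,0,0],[0,0,0],[0,0,0],[0,0,0],[0,0,0],[0,0,0],[0,0,0]], "turn": [0,0,0,0,0,0,0,0], "hand": [-1,-1,-1,-1,-1,-1,-1,-1]}'
```

```text
time: 12.23
eef_pos: [0.4802, -0.0373, 0.0254]
ee_rot: [0.006, 3.139, -0.0]
wrist_force: [-1.0, 0.3, 0.1]
grip_width: 0.745
gripper_force: 0.0
time: 12.9
eef_pos: [0.4797, -0.0373, 0.0255]
ee_rot: [0.007, 3.14, 0.0]
wrist_force: [-2.1, 1.6, 12.8]
grip_width: 0.443
gripper_force: 48.6
```

```bash
python3 -m crank '{"dp": [[0,0,-2],[0,0,-3],[0,0,-3],[0,0,-3],[-2,1.8,-0.5],[-2.8,2.5,0],[-2.8,2.5,0],[-2.8,2.5,0]], "turn": [0,0,0,0,0,0,0,0], "hand": [-1,-1,-1,-1,-1,-1,-1,-1]}' && python3 -m crank '{"dp": [[-1.5,1.2,0],[-0.5,0.4,0],[0,0,0],[0,0,0],[0,0,0],[0,0,0],[0,0,0],[0,0,0]], "turn": [0,0,0,0,0,0,0,0], "hand": [-1,-1,-1,-1,-1,-1,-1,-1]}'; python3 snap.py w10;  python3 - <<'E'
from snap import *
s,p=snap("sc10","scene"); s,q=snap("sd10","side")
f=lambda h,s,v:(s>110)&(v>60)&(h>12)&(h<38)
o=[]
for x in(p,q):
    c,b,m=blob(x["pixels"],proj(x,s["eef_pos"]-[0,0,.015]),f,30); print(c.round(1),b); o.append(ray(x,c))
print("wheel",tri(o),"expected",(s["eef_pos"]-[0,0,.0255]).round(4),"axis in views:",[proj(x,np.r_[.6058,.0752,z]).round(1) for x in(p,q) for z in(.1,)])
E
```

```text
time: 13.57
eef_pos: [0.5845, 0.0562, 0.1402]
ee_rot: [0.008, 3.14, 0.0]
wrist_force: [-0.1, -0.9, -1.2]
grip_width: 0.443
gripper_force: 51.2
time: 14.23
eef_pos: [0.6031, 0.0706, 0.1395]
ee_rot: [-0.008, -3.142, 0.0]
wrist_force: [0.4, -0.9, -0.7]
grip_width: 0.442
gripper_force: 51.2
14.2333 [0.6031 0.0706 0.1395] [-7.5000e-03 -3.1415e+00  1.0000e-04] [ 0.004  0.004 -0.007 -0.     0.001  0.001] [ 0.11  0.44  1.76 -0.    0.94 -1.45]
[271.4 204.4] [263 195  20  19 235]
[249.9 195.8] [238 185  23  19 196]
wheel (array([0.60453309, 0.06686917, 0.11528056]), np.float64(5.429601668239346e-05)) expected [0.6034 0.0708 0.114 ] axis in views: [array([273.1, 209.5]), array([248.3, 202.7])]
```

```bash
python3 - <<'E'
from h import *
f=lambda h,s,v:(s>110)&(v>50)&(h>12)&(h<38)
st,p=pickle.load(open("w10.pkl","rb")); z=st["eef_pos"][2]-.0255
c,s,m=blob(p["pixels"],proj(p,st["eef_pos"]-[0,0,.012],st),f,110)
cn=cv2.convexHull(max(cv2.findContours(m,0,1)[0],key=len).astype(np.float32))[:,0]
for zz in(z,z+.008):
    P=np.array([plane(p,q,zz,st)[:2] for q in cn])
    for i in range(5):
        A=np.c_[2*P,np.ones(len(P))];a=np.linalg.lstsq(A,(P**2).sum(1),rcond=None)[0]; r=np.sqrt(a[2]+a[:2]@a[:2]); e=np.hypot(*(P-a[:2]).T)-r; P=P[abs(e)<.0015]
    print(c,s,a[:2].round(4),r.round(4),len(P))
E
python3 -m crank '{"dp": [[-0.05,0.12,0.8],[0,0,0.8],[0,0,0.8],[0,0,0.6],[0,0,0],[0,0,0],[0,0,0],[0,0,0]], "turn": [0,0,0,0,0,0,0,0], "hand": [-1,-1,-1,-1,-1,-1,-1,-1]}'
```

```text
[257.84658472 248.03267465] [ 209  202   98   97 6427] [0.6085 0.0702] 0.0311 30
[257.84658472 248.03267465] [ 209  202   98   97 6427] [0.6043 0.0702] 0.0295 30
time: 15.05
eef_pos: [0.6043, 0.0724, 0.1096]
ee_rot: [0.006, 3.141, 0.0]
wrist_force: [-0.7, -0.0, -0.9]
grip_width: 0.44
gripper_force: 51.2
```

```bash
python3 -m crank '{"dp": [[0,0,0.6],[0,0,0.6],[0,0,0.6],[0,0,0.6],[0,0,0.6],[0,0,0.4],[0,0,0],[0,0,0]], "turn": [0,0,0,0,0,0,0,0], "hand": [-1,-1,-1,-1,-1,-1,-1,-1]}'
```

```text
time: 15.72
eef_pos: [0.6038, 0.0723, 0.0749]
ee_rot: [-0.006, -3.141, 0.0]
wrist_force: [-0.0, 0.8, -1.1]
grip_width: 0.44
gripper_force: 51.2
```

```bash
python3 -m crank '{"dp": [[0,0,0.4],[0,0,0.4],[0,0,0],[0,0,0],[0,0,0],[0,0,0],[0,0,0],[0,0,0]], "turn": [0,0,0,0,0,0,0,0], "hand": [-1,-1,-1,-1,1,1,1,1]}' && python3 -m crank '{"dp": [[0,0,0],[0,0,-1],[0,0,-3],[0,0,-3],[0,0,-3],[0,0,-3],[3,-2,-1],[3,-2,0]], "turn": [0,0,0,0,0,0,0,0], "hand": [1,1,1,1,1,1,1,1]}'&& python3 -m crank '{"dp": [[4,-1,-1],[4,-1,-1],[3,-2,-1],[2,-2,0],[0,-1,0],[0,0,0],[0,0,0],[0,0,0]], "turn": [0,0,0,0,0,0,0,0], "hand": [1,1,1,1,1,1,1,1]}'; python3 snap.py w11;  python3 - <<'E'
from snap import *
s,p=snap("sc11","scene"); s,q=snap("sd11","side")
a=cv2.imread("pics/w11.png"); b=p["pixels"][170:250,225:321,::-1]; c=q["pixels"][170:250,200:296,::-1]
cv2.imwrite("pics/m11.png",np.vstack([cv2.resize(a[150:384,0:460],(800,320),interpolation=2)[:, :],np.hstack([cv2.resize(b,(400,280)),cv2.resize(c,(400,280))])]))
E
```

```text
time: 16.38
eef_pos: [0.604, 0.0724, 0.0672]
ee_rot: [-0.006, -3.141, 0.0]
wrist_force: [0.2, 1.0, 0.1]
grip_width: 0.974
gripper_force: 0.0
time: 17.05
eef_pos: [0.5461, 0.0329, 0.2113]
ee_rot: [0.004, 3.134, 0.001]
wrist_force: [-0.4, -0.3, 0.0]
grip_width: 1.001
gripper_force: 0.0
time: 17.72
eef_pos: [0.416, -0.0362, 0.2372]
ee_rot: [0.007, 3.141, 0.0]
wrist_force: [0.0, -0.2, -0.5]
grip_width: 1.003
gripper_force: 0.0
17.7167 [ 0.416  -0.0362  0.2372] [7.0000e-03 3.1408e+00 4.0000e-04] [ 0.009  0.01   0.001  0.     0.001 -0.004] [-0.09  0.03  2.06  0.    1.05 -1.66]
```

View pics/m11.png

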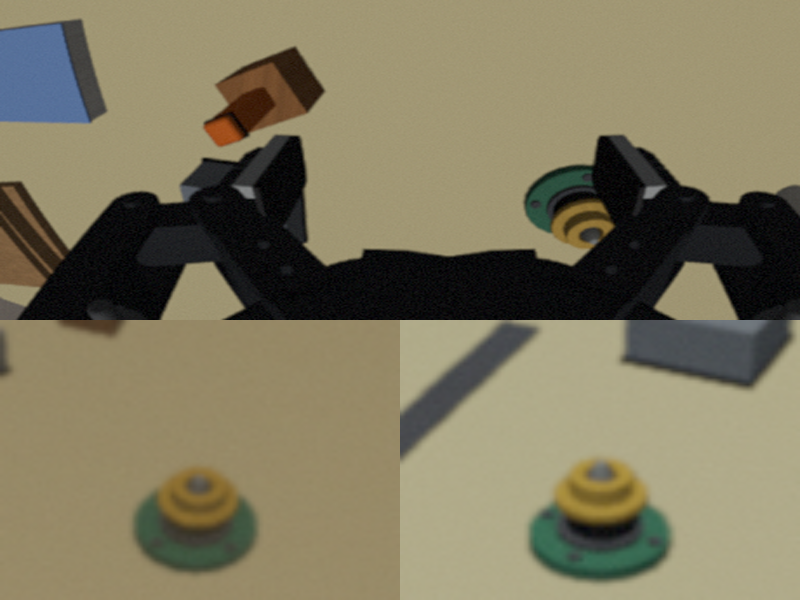

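The wheel is home on the spacer, flange down and let go, with the post tip showing in its bore in both fixed views at (200,483) and (600,470). Next I'll locate the stylus and the box hole by masks.

```bash
cat > sty.py <<'E'
from h import *
import sys
f=lambda h,s,v:((h<13)|(h>175))&(s>185)&(v>140)
y=lambda h,s,v:(s>110)&(v>70)&(h>20)&(h<35)
def go(t,guess=None,R=35,zt=.123):
    st,p=pickle.load(open(f"{t}.pkl","rb")); uv=guess if guess is not None else proj(p,[.47,-.155,.123],st)
    c,s,m=blob(p["pixels"],uv,f,R)
    k=max(cv2.findContours(m,0,1)[0],key=len); rect=cv2.minAreaRect(k); B=np.array([plane(p,q,zt,st)[:2]*1000 for q in k[:,0]],np.float32)
    rr=cv2.minAreaRect(B); print(t,c.round(1),s,"plane",plane(p,c,zt,st).round(4),"rect mm",np.round(rr[0],1),np.round(rr[1],1),"yaw",round(rr[2],1))
    return ray(p,c,st)
if __name__=="__main__":
    r=[]
    for t,g in(("w2",(70,226)),("w3",(176,243)),("w4",(91,264)),("w11",(131,243))):
        r.append(go(t,g,18))
        st,p=pickle.load(open(f"{t}.pkl","rb"))
    print(tri(r))
    st,p=pickle.load(open("w2.pkl","rb"))
    c,s,m=blob(p["pixels"],(87,288),y,14); print("ring w2",c,s,plane(p,c,.055,st))
E
python3 sty.py
```

```text
w2 [ 69.7 226.6] [ 65 221  11  12  84] plane [ 0.4642 -0.1629  0.123 ] rect mm [ 464.3 -163.1] [16.  14.8] yaw 25.9
w3 [175.2 244.3] [168 238  15  14 132] plane [ 0.4634 -0.1636  0.123 ] rect mm [ 463.7 -164. ] [16.1 15.9] yaw 20.5
w4 [ 89.4 266.3] [ 82 260  16  14 128] plane [ 0.4639 -0.1633  0.123 ] rect mm [ 463.9 -163.4] [15.9 15.3] yaw 25.0
w11 [127.4 246.7] [118 238  20  18 216] plane [ 0.464  -0.1637  0.123 ] rect mm [ 464.3 -163.8] [16.4 16.2] yaw 25.5
(array([ 0.46463944, -0.16424911,  0.12149892]), np.float64(0.00042791919197335634))
ring w2 [ 87.9787234  286.46808511] [ 82 282  12  12  47] [ 0.61234589 -0.21033892  0.055     ]
```

```bash
python3 -m crank '{"dp": [[-1.2,-3.2,0.5],[-1.2,-3.2,1],[-1.2,-3.2,1],[-1.2,-3.2,1],[0,0,1],[0,0,0],[0,0,0],[0,0,0]], "turn": [0,0,0,0,-6.3,-6.3,-6.3,-6.2], "hand": [1,1,1,1,1,1,1,1]}' 
python3 -m crank '{"dp": [[0,0,0],[0,0,0],[0,0,0],[0,0,0],[0,0,0],[0,0,0],[0,0,0],[0,0,0]], "turn": [0,0,0,0,0,0,0,0], "hand": [1,1,1,1,1,1,1,1]}'; python3 snap.py w12; python3 - <<'E'
from sty import *
st,p=pickle.load(open("w12.pkl","rb")); print(proj(p,[.464,-.1637,.123],st))
go("w12",proj(p,[.464,-.1637,.123],st),40)
W=Ro.from_rotvec(st["ee_rot"]).as_matrix(); print("tool y yaw",np.degrees(np.arctan2(W[1,1],W[0,1])),"tilt",W[:,2])
print(totool(st,[.464,-.1637,.085]))
try:
    c,s,m=blob(p["pixels"],proj(p,[.612,-.21,.055],st),y,30); print("ring",c,s,plane(p,c,.055,st))
except Exception as e: print(e)
E
```

```text
time: 18.53
eef_pos: [0.4627, -0.1645, 0.1911]
ee_rot: [0.685, -3.065, -0.001]
wrist_force: [0.6, 0.2, 0.2]
grip_width: 0.997
gripper_force: 0.0
time: 19.2
eef_pos: [0.4625, -0.1647, 0.192]
ee_rot: [-0.676, 3.068, -0.0]
wrist_force: [1.1, 0.3, 0.4]
grip_width: 0.998
gripper_force: 0.0
19.2 [ 0.4625 -0.1647  0.192 ] [-6.759e-01  3.068e+00 -1.000e-04] [-0.002 -0.001 -0.     0.     0.001 -0.001] [-0.35  0.21  1.97 -0.    0.97 -2.35]
[257.95442389 220.81377771]
w12 [256.4 220.1] [245 209  24  23 518] plane [ 0.4639 -0.1649  0.123 ] rect mm [ 464.  -164.9] [16.9 16.6] yaw 24.9
tool y yaw 114.84744024089247 tilt [ 9.11415050e-05 -6.61966547e-05 -9.99999994e-01]
[-0.17733128  0.02994602 10.69830405]
ring [170.72222222 297.72222222] [169 294   4   8  18] [ 0.61520783 -0.2016145   0.055     ]
```

```bash
python3 -m crank '{"dp": [[-2,-1.6,0],[-2,-1.6,0],[-2,-1.6,0],[-1.8,-1.5,0],[0,0,0],[0,0,0],[0,0,0],[0,0,0]], "turn": [0,0,0,0,0,0,0,0], "hand": [1,1,1,1,1,1,1,1]}'; python3 snap.py w13 
python3 -m crank '{"dp": [[-2,-1.8,0],[-1.8,-1.8,0],[0,0,0],[0,0,0],[0,0,0],[0,0,0],[0,0,0],[0,0,0]], "turn": [0,0,0,0,0,0,0,0], "hand": [1,1,1,1,1,1,1,1]}'; python3 snap.py w14; python3 - <<'E'
from sty import *
import rig
r=[]
for t in("w13","w14"):
    st,p=pickle.load(open(f"{t}.pkl","rb")); g=proj(p,[.613,-.206,.055],st)
    c,s,m=blob(p["pixels"],g,y,35); k=cv2.convexHull(max(cv2.findContours(m,0,1)[0],key=len)); ec,ax,an=cv2.fitEllipse(k)
    P=np.array([plane(p,q,.055,st)[:2] for q in k[:,0]]); cc,rad=cv2.minEnclosingCircle((P*1000).astype(np.float32))
    print(t,g.round(),c.round(1),np.round(ec,1),np.round(ax,1),s,"plane",plane(p,ec,.055,st).round(4),np.round(cc,1),round(rad,1)); r.append(ray(p,ec,st))
print(tri(r))
E
```

```text
time: 19.92
eef_pos: [0.5586, -0.1888, 0.1917]
ee_rot: [0.676, -3.067, -0.001]
wrist_force: [-0.3, 0.5, 0.5]
grip_width: 1.002
gripper_force: 0.0
19.9167 [ 0.5586 -0.1888  0.1917] [ 6.7590e-01 -3.0669e+00 -1.0000e-03] [ 0.002 -0.006  0.001  0.002  0.    -0.001] [-0.33  0.36  1.76 -0.    1.03 -2.33]
time: 20.63
eef_pos: [0.6088, -0.2056, 0.1921]
ee_rot: [0.676, -3.068, -0.0]
wrist_force: [-0.4, -0.5, -0.4]
grip_width: 0.997
gripper_force: 0.0
20.6333 [ 0.6088 -0.2056  0.1921] [ 6.7640e-01 -3.0678e+00 -1.0000e-04] [ 0.001  0.004 -0.005 -0.001 -0.002 -0.001] [-0.33  0.43  1.64 -0.    1.07 -2.33]
w13 [218. 234.] [211.4 232.5] [211.4 232.6] [23.2 25.7] [199 221  26  24 199] plane [ 0.6146 -0.2125  0.055 ] [ 614.8 -212.5] 12.8
w14 [255. 196.] [248.1 194.5] [248.1 194.6] [26. 27.] [235 182  27  26 225] plane [ 0.6146 -0.2125  0.055 ] [ 614.9 -212.5] 12.8
(array([ 0.61459138, -0.2125205 ,  0.05506246]), np.float64(2.778606050360592e-05))
```

```bash
python3 -m crank '{"dp": [[2.5,2.2,0],[2.5,2.2,0],[2.5,2.2,0],[2.4,2,0],[1.5,1.2,0],[0,0,0],[0,0,0],[0,0,0]], "turn": [0,0,0,0,0,0,0,0], "hand": [1,1,1,1,1,1,1,1]}'; python3 -c "
from rig import sensors; from h import *
st=sensors.get_state(); print(st['eef_pos'],totool(st,[.464,-.1645,.085]))"
```

```text
time: 21.35
eef_pos: [0.4657, -0.1651, 0.1925]
ee_rot: [-0.676, 3.066, -0.002]
wrist_force: [0.7, -0.6, -0.6]
grip_width: 1.002
gripper_force: 0.0
[ 0.4657043  -0.16510434  0.19248477] [ 0.1430025   0.14015485 10.74813259]
```

```bash
python3 -m crank '{"dp": [[0.13,0.12,2.5],[0,0,3],[0,0,3],[0,0,2.2],[0,0,0],[0,0,0],[0,0,0],[0,0,0]], "turn": [0,0,0,0,0,0,0,0], "hand": [1,1,1,1,1,1,-1,-1]}' 60 && python3 -m crank '{"dp": [[0,0,0],[0,0,0],[0,0,0],[0,0,0],[0,0,0],[0,0,0],[0,0,0],[0,0,0]], "turn": [0,0,0,0,0,0,0,0], "hand": [-1,-1,-1,-1,-1,-1,-1,-1]}'
```

```text
time: 22.02
eef_pos: [0.4645, -0.1647, 0.0864]
ee_rot: [-0.676, 3.066, -0.002]
wrist_force: [0.8, -0.6, -0.7]
grip_width: 0.75
gripper_force: 0.0
time: 22.68
eef_pos: [0.4635, -0.1644, 0.0857]
ee_rot: [-0.676, 3.067, -0.001]
wrist_force: [-1.3, 0.3, 5.8]
grip_width: 0.224
gripper_force: 58.3
```

```bash
python3 -m crank '{"dp": [[0,0,-1.5],[0,0,-3],[0,0,-3],[0,0,-1.5],[-2,-1.8,0],[-2,-1.8,0],[-2,-1.8,0],[-2,-1.8,0]], "turn": [0,0,0,0,0,0,0,0], "hand": [-1,-1,-1,-1,-1,-1,-1,-1]}' && python3 -m crank '{"dp": [[-2,-1.9,0],[-1.6,-1.6,0],[0,0,0],[0,0,0],[0,0,0],[0,0,0],[0,0,0],[0,0,0]], "turn": [0,0,0,0,0,0,0,0], "hand": [-1,-1,-1,-1,-1,-1,-1,-1]}'; python3 snap.py w15; python3 - <<'E'
from sty import *
st,p=pickle.load(open("w15.pkl","rb")); X=st["eef_pos"]; zt=X[2]-.0757+.113
print("expect tip",proj(p,X-[0,0,.0757],st),"hole",proj(p,[.6146,-.2125,.055],st)); go("w15",proj(p,[*X[:2],zt],st),70,zt)
print(totool(st,[.6141,-.2125,.112]))
try:
    c,s,m=blob(p["pixels"],proj(p,[.6146,-.2125,.055],st),y,25); print("ring",c,s,plane(p,c,.055,st))
except Exception as e: print(e)
# fixed views: pin (steel) row profile is found next
from snap import snap
for n,t in(("scene","sc15"),("side","sd15")):
    s,q=snap(t,n); print(n,"tip",proj(q,X-[0,0,.0757]),"hole",proj(q,np.r_[.6146,-.2125,.055]))
    print(cv2.cvtColor(q["pixels"],cv2.COLOR_RGB2GRAY)[int(proj(q,X-[0,0,.065])[1])][int(proj(q,X)[0])-10:][:21])
    try:
        c,b,m=blob(q["pixels"],proj(q,np.r_[.6146,-.2125,.055]),lambda h,s,v:(s>80)&(v>70)&(h>18)&(h<36),9); print("ring",c,b)
    except Exception as e: print(e)
E
```

```text
time: 23.35
eef_pos: [0.567, -0.1962, 0.1754]
ee_rot: [-0.676, 3.067, -0.001]
wrist_force: [0.3, 0.0, 0.3]
grip_width: 0.227
gripper_force: 60.1
time: 24.02
eef_pos: [0.6127, -0.2123, 0.1752]
ee_rot: [0.676, -3.068, -0.0]
wrist_force: [0.1, -0.3, 0.1]
grip_width: 0.225
gripper_force: 60.1
24.0167 [ 0.6127 -0.2123  0.1752] [ 6.7640e-01 -3.0678e+00 -1.0000e-04] [-0.     0.002 -0.006 -0.001 -0.001 -0.001] [-0.34  0.46  1.64 -0.    1.04 -2.34]
expect tip [257.53781824 215.21667562] hole [256.43628885 199.33774991]
w15 [258. 314.] [ 235  297   47   35 1553] plane [ 0.6119 -0.2125  0.2125] rect mm [ 612.3 -212.2] [17.6 18. ] yaw 24.9
[-0.12200473 -0.0764554   6.31987333]
ring [256.03265306 199.00816327] [242 186  29  28 245] [ 0.61447456 -0.21294792  0.055     ]
scene tip [203.61192131 162.3012914 ] hole [204.38455536 172.40693341]
[133 134 135 135 134 133 135 134 135 134 127 109  84  76  99 119 116 108
 109 118 127]
ring [205.07407407 172.40740741] [202 170   7   6  27]
side tip [276.14375734 150.15069934] hole [274.85326612 162.93461335]
[167 166 167 168 166 167 164 143 106 106 139 163 168 168 167 166 167 167
 165 167 167]
ring [274.63157895 163.68421053] [271 162   8   4  19]
```

```bash
python3 -m crank '{"dp": [[-0.15,-0.08,1],[0,0,1.5],[0,0,1],[0,0,0],[0,0,0],[0,0,0],[0,0,0],[0,0,0]], "turn": [0,0,0,0,0,0,0,0], "hand": [-1,-1,-1,-1,-1,-1,-1,-1]}'; python3 snap.py w16; python3 - <<'E'
from sty import *
st,p=pickle.load(open("w16.pkl","rb")); X=st["eef_pos"]
t=proj(p,X-[0,0,.0757],st); print("tip",t,"hole",proj(p,[.6146,-.2125,.055],st))
hsv=cv2.cvtColor(p["pixels"],cv2.COLOR_RGB2HSV); v0,u0=int(t[1]),int(t[0])
for v in range(v0-16,v0+17,4): print(v,hsv[v,u0-12:u0+13:1,2],)
from rig import sensors; print(totool(st,[.6142,-.2125,0])[:2])
E
```

```text
time: 24.83
eef_pos: [0.6154, -0.2128, 0.1406]
ee_rot: [-0.676, 3.067, -0.001]
wrist_force: [-0.3, 0.5, -0.7]
grip_width: 0.226
gripper_force: 60.1
24.8333 [ 0.6154 -0.2128  0.1406] [-6.7620e-01  3.0669e+00 -1.0000e-03] [-0.    -0.001  0.003 -0.    -0.001 -0.001] [-0.34  0.5   1.66 -0.    0.98 -2.34]
tip [257.62656142 215.12972781] hole [258.41691418 209.81468938]
199 [110 134 167 194 203 196 181 158 134 119 117 119 122 129 127 120 116 120
 128 140 167 188 200 199 181]
203 [203 196 165 125 104 107 154 185 191 193 191 193 194 192 193 193 192 192
 194 190 174 129  97 102 134]
207 [172 127 102  78  55  46  62 105 147 174 186 188 190 186 188 190 188 185
 169 136  87  50  54  65  91]
211 [156 111 100  77  52  44  51  51  46  50  48  51  51  49  50  51  48  49
  50  45  44  42  47  59  88]
215 [197 161 120 104  91  73  58  49  51  52  56  57  59  56  57  56  56  51
  52  48  52  60  78  92 100]
219 [167 194 203 183 157 129 104  80  61  57  55  55  56  56  53  58  55  58
  74  93  99 109 135 173 198]
223 [117 118 115 122 153 176 180 138  78  56  54  55  56  57  56  55  53  66
 121 176 194 178 157 134 113]
227 [120 115 119 117 121 117 101  80  59  57  55  54  56  56  55  57  54  54
  69  99 116 117 114 114 114]
231 [76 75 75 76 76 74 78 76 76 74 77 73 74 78 74 75 75 77 75 78 72 76 77 78
 76]
[0.11260331 0.08771205]
```

```bash
python3 -m crank '{"dp": [[0.08,0.06,0.3],[0,0,0.4],[0,0,0.5],[0,0,0.5],[0,0,0.4],[0,0,0.3],[0,0,0],[0,0,0]], "turn": [0,0,0,0,0,0,0,0], "hand": [-1,-1,-1,-1,-1,-1,-1,-1]}'
```

```text
time: 25.55
eef_pos: [0.6139, -0.2124, 0.1156]
ee_rot: [0.676, -3.067, -0.0]
wrist_force: [0.5, 0.6, -0.8]
grip_width: 0.225
gripper_force: 60.1
```

```bash
python3 -m crank '{"dp": [[0,0,0.3],[0,0,0.3],[0,0,0.2],[0,0,0],[0,0,0],[0,0,0],[0,0,0],[0,0,0]], "turn": [0,0,0,0,0,0,0,0], "hand": [-1,-1,-1,-1,-1,-1,-1,-1]}'
```

```text
time: 26.22
eef_pos: [0.6144, -0.2126, 0.1083]
ee_rot: [-0.676, 3.067, -0.001]
wrist_force: [0.7, -1.4, 3.0]
grip_width: 0.221
gripper_force: 60.6
```

```bash
python3 -m crank '{"dp": [[0,0,0.1],[0,0,0.1],[0,0,0.1],[0,0,0],[0,0,0],[0,0,0],[0,0,0],[0,0,0]], "turn": [0,0,0,0,0,0,0,0], "hand": [-1,-1,-1,-1,-1,-1,-1,-1]}'
```

```text
time: 26.88
eef_pos: [0.6144, -0.2126, 0.1055]
ee_rot: [-0.676, 3.067, -0.001]
wrist_force: [-0.3, 0.7, 7.9]
grip_width: 0.222
gripper_force: 61.4
```

```bash
python3 -m crank '{"dp": [[0,0,0.05],[0,0,0],[0,0,0],[0,0,0],[0,0,0],[0,0,0],[0,0,0],[0,0,0]], "turn": [0,0,0,0,0,0,0,0], "hand": [-1,-1,-1,-1,-1,-1,-1,-1]}'; python3 - <<'E'
from snap import *
for i in range(4):
    st,p=snap("w17"); print(st["time"],st["eef_pos"].round(4),st["wrist_force"].round(1),st["gripper_force"])
# wheel and bystanders unchanged in the fixed views (compare with before the stylus / the start)
d=pickle.load(open("p0.pkl","rb"))
f=lambda h,s,v:(s>110)&(v>60)&(h>12)&(h<38)
for n,t,uv in(("scene","sc11",(273,205)),("side","sd11",(248,208))):
    q=snap(t+"b",n)[1]; o=pickle.load(open(t+".pkl","rb"))[1]
    print(n,blob(o["pixels"],uv,f,20)[0],blob(q["pixels"],uv,f,20)[0])
    df=(cv2.absdiff(q["pixels"],d[n]["pixels"]).max(2)>60).astype(np.uint8); k,l,s,c=cv2.connectedComponentsWithStats(df); print([(c[i].round().tolist(),int(s[i,4])) for i in range(1,k) if s[i,4]>25])
E
```

```text
time: 27.55
eef_pos: [0.6145, -0.2126, 0.1055]
ee_rot: [-0.676, 3.067, -0.001]
wrist_force: [-0.8, -0.1, 11.7]
grip_width: 0.225
gripper_force: 62.0
27.55 [ 0.6145 -0.2126  0.1055] [-0.8 -0.1 11.7] 62.04777002334595
27.6 [ 0.6145 -0.2126  0.1054] [-0.2 -0.8 12.3] 62.047845125198364
27.65 [ 0.6145 -0.2126  0.1054] [-1.  -0.7 12.1] 62.04767346382141
27.7 [ 0.6145 -0.2126  0.1054] [-1.7  0.7 11.8] 62.047637701034546
scene [272.17777778 218.88333333] [272.20994475 218.85635359]
[([212.0, 5.0], 65), ([259.0, 1.0], 66), ([388.0, 7.0], 683), ([245.0, 8.0], 62), ([448.0, 28.0], 617), ([245.0, 28.0], 309), ([367.0, 21.0], 35), ([215.0, 38.0], 136), ([378.0, 42.0], 81), ([355.0, 38.0], 31), ([173.0, 46.0], 47), ([376.0, 54.0], 123), ([186.0, 53.0], 303), ([205.0, 72.0], 587), ([348.0, 69.0], 105), ([175.0, 72.0], 36), ([429.0, 69.0], 61), ([418.0, 91.0], 534), ([204.0, 88.0], 53), ([208.0, 107.0], 52), ([193.0, 109.0], 51), ([200.0, 130.0], 501), ([201.0, 151.0], 510), ([248.0, 146.0], 57), ([272.0, 190.0], 33), ([325.0, 216.0], 171), ([266.0, 223.0], 29)]
side [247.73498233 219.64664311] [247.77385159 219.56890459]
[([349.0, 8.0], 311), ([447.0, 9.0], 45), ([499.0, 23.0], 443), ([267.0, 39.0], 545), ([473.0, 77.0], 2168), ([296.0, 44.0], 54), ([265.0, 72.0], 43), ([497.0, 102.0], 1430), ([277.0, 117.0], 995), ([461.0, 137.0], 54), ([463.0, 161.0], 509), ([446.0, 171.0], 1036), ([322.0, 167.0], 132), ([452.0, 246.0], 1486), ([498.0, 210.0], 593), ([304.0, 217.0], 242), ([248.0, 219.0], 159), ([295.0, 267.0], 310), ([481.0, 280.0], 59), ([454.0, 341.0], 5656)]
```

The push is 12 N against the hard stop: the last step down raised the force without moving the tool. The wheel and bystanders haven't moved, so I'm handing in.

```bash
python3 -c "
from rig import ctrl; print(ctrl.hand_in())"
```

```text
the job is handed in; nothing more can be done
None
```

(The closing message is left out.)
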